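# Index the sample carousel to the pointer with a fingertip

### The job

Turn the small sample carousel until the yellow-lidded cup stands centred in front of the red pointer on its foot. Do it gently, only by pushing sideways with a fingertip (or the outside of closed fingers) on the black-sleeved arms that stick out of the carousel: do not touch or lift the cups, do not pinch the arms, and leave everything else on the bench where it is.

Things in the scene. Friction and masses are not known exactly. Their poses are not given: they have to be found in the camera images.
- pointer_foot: Fixed grey foot of the carousel, 124 mm disc on the bench. Origin: on the carousel's vertical axis, at bench height. The red arrow lies on a low tongue along the foot's own -x, 100 to 130 mm from the axis, at most 18 mm high, pointing inwards at the axis. The foot's yaw varies, so the arrow may lie anywhere on the robot's side of the carousel.
- pointer (a point): Inner tip of the red arrow, 100 mm from the carousel's axis, 14 mm above the bench.
- carousel: White turntable, 184 mm diameter, top 33 mm above the bench; turns freely either way about the vertical axis through its origin (at bench height, z up). About 2 N at an arm's end turns it; it stays where it is left (friction, no spring or detents). Three pockets (62 mm rings, 12 mm high) 56 mm from the axis at 180, 300, 60 degrees in its frame (counterclockwise from its x, seen from above).
- spoke_0_tip (a point): Outer end of one push arm (at 240 degrees in the carousel's frame), 142 mm from the axis, 60 mm above the bench. The three level round arms stand midway between the pockets, axis 60 mm above the bench; black sleeves 16 mm thick cover them from 96 to 142 mm out. Under the sleeves there is only the bench and the 18 mm high arrow, so fingertips can stand about 40 mm above the bench and push sideways.
- spoke_1_tip (a point): Outer end of the second arm (at 0 degrees), likewise.
- spoke_2_tip (a point): Outer end of the third arm (at 120 degrees), likewise.
- cup_yellow: The cup to bring to the pointer: white cup with a yellow lid, 55 mm diameter, 58 mm high, standing loose in one of the three pockets (any of them, 2 mm of play); its top is 91 mm above the bench. Origin: centre of its underside.
- cup_red_a: White cup with a red lid, same size, in another pocket; not to be touched or lifted.
- cup_red_b: White cup with a red lid, same size, in the third pocket; not to be touched or lifted.
- dropper_red: Bystander: dropper bottle with a red collar, 29 mm diameter, 79 mm high, loose on the front of the bench. Origin: centre of its underside.
- dropper_white: Bystander: brown dropper bottle with a white collar, 29 mm diameter, 79 mm high, loose. Origin: centre of its underside.
- flask: Bystander: conical flask with green contents, 80 mm diameter, 112 mm high, loose. Origin: centre of its underside.
- tape_roll: Bystander: roll of brown tape lying flat, 96 mm diameter, 48 mm high, loose. Origin: centre of its underside.
Mind the look-alikes: they are no part of the job. Of the things like the cup_yellow, leave any that is purple; of the rest the smaller one is meant.

How it is judged:
By the outcome, as a careful person would: the job done as asked, in the order asked, and still so for the second after the job is handed in, with the robot touching nothing.
It also fails if it takes over 56 s, if anything falls off the work surface, if the arm or the gripper's body presses on something with over 40 N, if the wrist force passes 120 N, or if a joint passes its speed limit or range.

### The arm

A 6-joint arm with a two-finger parallel gripper is mounted at the origin on a cart in front of the work surface, level with it; the furniture and walls round the work are solid. World frame = base frame: x ahead of the robot, y to its left, z up, the work surface at z = 0. Lengths are in m, angles in degrees, forces in N, time in s.
With the tool pointing down it reaches from about 0.25 to 0.725 m from the base axis. Payload 4 kg.
Tool frame: the origin (TCP) lies midway between the tips of the shut fingers; the grasp point (between the pads) lies 19 mm behind it; z points along the fingers, y is the line along which they close (so a half turn about z gives the same grasp; the last joint's range is limited). The gripper opens to 85 mm and grips with 20 to 120 N. Pads are 22 mm wide; open, the fingers measure 114 mm over their backs; the gripper's body (76 mm by 85 mm) begins 54 mm behind the grasp point. The pads swing forward as they close: fully open they stand 13 mm farther back than shut.
Start: joints at [-76.719, 13.785, 0.286, 76.501, 0, 90], TCP at [0.115, -0.487, 0.231] pointing down, gripper open.
Joint ranges: [-155.79, 155.79], [-60.16, 107.12], [-62.33, 73.08], [-114, 123.19], [-81.49, 82.49], [-180, 180]. Speed limits (degrees/s): [159.86, 159.86, 180, 180, 180, 180].

### API

Orientations are given as a 3x3 rotation matrix whose columns are the frame's x, y, z axes.
In Python, from rig import * gives the robot as it stands.
- The arm moves only by the shell command python3 -m handwheel 'ROWS' [FORCE]. ROWS is JSON, a list of rows, each a list of 3 entries, a list of its own where there are three numbers: the shift along the tool's x, y, z each as a share of 0.06 m, from -1 to 1, then the turn about the tool's z as a share of 6 degrees, from -1 to 1, then the opening, from -1 (shut) to 1 (fully open). In form: [[[tx, ty, tz], roll, hand], ...]. A call has 1 to 12 rows; each row shifts and turns the commanded pose from where the row before left it, along the tool's axes as they then stand; what a row does not reach is not made up. A row lasts 1/8 s, in which the tool goes at most 62.5 mm and 10.7 degrees, less where a joint would pass 70% of its speed; a pose out of reach is approached as far as the arm can. A call with a number of a shift or a turn outside -1 to 1 is refused whole. A call with a gripper value outside its range is refused whole. The fingers move at their own pace and stop on an object; FORCE is the grip in N (left out, the last holds). Time passes only in rows, so rows that do not move let the fingers close. It gives the time, the measured TCP pose, the force, the opening and the grip force at its end, in the units of the state.
- sense(): the state, without advancing time (a new reading comes with each control period).
- camera(name): name is "scene" or "top"; returns (picture, depth): 480x640x3 uint8, red, green, blue; 480x640 float32, m along the optical axis (not along the pixel's ray), 0 where there is no reading.
- camera_params(name): a dict with "fov_y" (degrees; the focal length in pixels is half the picture's height over the tangent of half this angle, whatever the lens; pixels are square), "cx", "cy" (the principal point, pixels), "rvec" (rotation vector, rad) and "tvec" (3), from world to camera coordinates, as OpenCV has them. Camera axes: x right, y down, z forward; pixel columns grow to the right and rows downward; lengths in m; the calibration is good to about 2 mm. A picture is of the moment at which its call begins. camera_params takes no time and is no camera call.
- job_done(): hands the job in; it is judged then, once.
Trained networks look in the newest picture that a camera, given by its name, has taken for a name from the list of things; names that differ only in an ending like _2 or _b are one class to them, and where a whole thing is asked for, a point or a joint stands for the part that bears it (a point fixed in the world has none). Each returns a list of dicts, best first, with "conf" (0 to 1); they miss things now and then, are a little off and sometimes report something else, mostly with a low value. They report only what shows in the picture. A call takes as long as a camera call. They do not tell look-alikes from the thing itself.
- regions_of(camera, label): "region" (480x640 bool, what is visible of it) and "uv" ([column, row] in pixels, amid what is visible of it).
The state is a dict: "clock": time; "joint_positions": joint angles; "joint_vel": joint speeds; "joint_torque": joint torques, N m; "tool_pos": TCP position; "tcp_rot": TCP orientation; "wrist_force": force on the tool from outside, world axes, zero at the start; "ft_torque": the same for the moment, N m; "grip_width": opening from 0.0 (shut) to 1.0 (fully open); "grip_force": force on a finger pad.
Only numpy, scipy, OpenCV 4.12 (cv2) and the standard library are available. Lean on these libraries where they do the work, as an engineer would, in place of code of your own. Each camera call takes 0.05 s, during which the arm holds its last target. There are 200 camera calls.

## Working session

There is one attempt and no reset: what is moved stays moved. The work goes in short steps, Python scripts to look and compute and a shell command to move; the robot and the scene stay as the last step left them, time stands still between calls to the robot, and variables do not carry over. Pictures are saved under pics/ and viewed, at most 10 in all, crops included, and the job is handed in when it is done.

```bash
mkdir -p pics; cat > h.py <<'E'
from rig import *
import numpy as np, cv2
def cloud(name,d):
    p=camera_params(name); f=240/np.tan(np.radians(p["fov_y"]/2))
    R=cv2.Rodrigues(np.array(p["rvec"],float))[0]; t=np.array(p["tvec"],float).ravel()
    v,u=np.mgrid[:480,:640]
    c=np.stack([(u-p["cx"])/f*d,(v-p["cy"])/f*d,d],-1)
    return (c-t)@R
def save(n,im): cv2.imwrite("pics/"+n,cv2.cvtColor(im,cv2.COLOR_RGB2BGR))
E
python3 - <<'E'
from h import *
for c in ["scene","top"]:
    im,d=camera(c); save(c+"1.png",im); P=cloud(c,d); np.savez(c+".npz",im=im,d=d,P=P)
    for l in ["cup_yellow","cup_red_a","pointer_foot","carousel","spoke_0_tip","flask","tape_roll","dropper_red","dropper_white"]:
        for r in regions_of(c,l)[:4]:
            m=r["region"]&(d>0); q=P[m]
            print(c,l,round(r["conf"],2),np.round(r["uv"]),m.sum(),np.round(np.median(q,0),3) if len(q) else "",np.round(np.percentile(q[:,2],98),3) if len(q) else "")
print(sense())
E
```

```text
scene cup_yellow 0.84 [160. 308.] 1373 [0.714 0.386 0.072] 0.08
scene cup_yellow 0.81 [286. 335.] 853 [0.448 0.3   0.09 ] 0.094
scene cup_red_a 0.9 [254. 306.] 722 [0.544 0.282 0.089] 0.094
scene cup_red_a 0.71 [258. 352.] 3441 [0.489 0.332 0.036] 0.075
scene cup_red_a 0.64 [238. 341.] 842 [0.509 0.373 0.09 ] 0.094
scene pointer_foot 0.57 [286. 383.] 230 [0.406 0.348 0.014] 0.02
scene carousel 0.74 [255. 305.] 729 [0.543 0.282 0.089] 0.094
scene carousel 0.65 [260. 351.] 3339 [0.488 0.333 0.036] 0.074
scene spoke_0_tip 0.64 [265. 348.] 3433 [0.489 0.333 0.036] 0.074
scene flask 0.74 [402. 247.] 818 [ 0.443 -0.136  0.03 ] 0.114
scene tape_roll 0.59 [413. 201.] 895 [ 0.526 -0.325  0.034] 0.051
scene dropper_red 0.51 [375. 274.] 224 [ 0.435 -0.017  0.032] 0.074
top cup_yellow 0.77 [221. 273.] 499 [0.459 0.29  0.091] 0.095
top cup_yellow 0.74 [190. 164.] 884 [0.727 0.373 0.077] 0.081
top cup_yellow 0.69 [245. 169.] 440 [0.718 0.249 0.058] 0.062
top cup_red_a 0.79 [189. 253.] 514 [0.519 0.364 0.091] 0.095
top cup_red_a 0.55 [230. 239.] 483 [0.553 0.273 0.09 ] 0.095
top pointer_foot 0.69 [
[... 607 characters left out ...]
59876e-05,  8.99997045e+01]), 'joint_vel': array([ 0.00950112,  0.00117094,  0.00415794, -0.00415862,  0.00664908,
       -0.03243582]), 'joint_torque': array([ 5.22987170e-05, -3.72212291e+01,  2.52699995e+01,  1.16299780e-03,
       -2.33085939e-05,  1.42995908e-07]), 'tool_pos': array([ 0.11486609, -0.48664412,  0.23132986]), 'tcp_rot': array([[ 9.73254598e-01,  2.29729162e-01,  1.84582998e-05],
       [ 2.29729162e-01, -9.73254595e-01, -7.55512506e-05],
       [ 6.08299658e-07,  7.77710117e-05, -9.99999997e-01]]), 'wrist_force': array([-0.25290655, -0.40750584, -0.1911282 ]), 'ft_torque': array([-0.02906528, -0.02363841, -0.01916064]), 'grip_force': 0.0, 'grip_width': 1.0004337600765112}
```

View pics/top1.png

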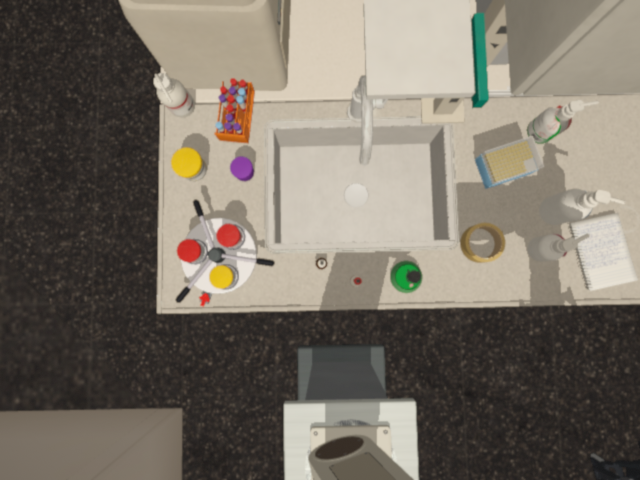

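View pics/scene1.png

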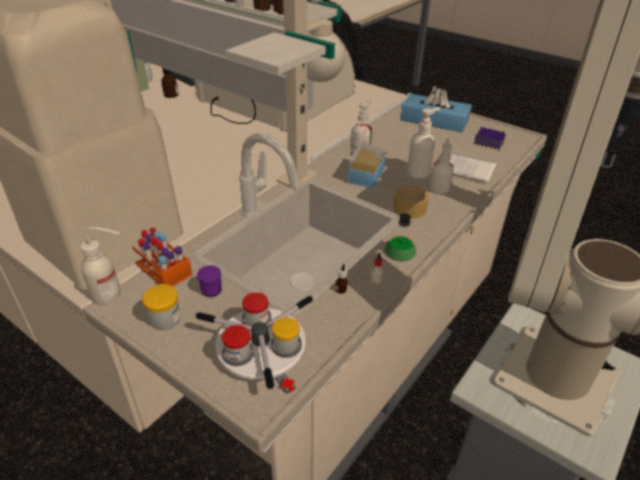

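The top view shows the carousel hub near (215,255) with its yellow cup at (221,277). The red arrow is at (205,298), and the arms end at (271,263), (180,298) and (197,203). The larger yellow jar (188,163) and the purple cup (242,168) are look-alikes. Next I'll refine the axis and angles.

```bash
cat >> h.py <<'E'
def measure(c,im,P,ax=None):
    hsv=cv2.cvtColor(im,cv2.COLOR_RGB2HSV); H,S,V=[hsv[...,i].astype(int) for i in range(3)]
    near=np.hypot(P[...,0]-.51,P[...,1]-.31)<.16
    z=P[...,2]; top=near&(z>.083)&(z<.1)&(S>140)
    def cen(m):
        out=[]
        n,l,st,_=cv2.connectedComponentsWithStats(m.astype(np.uint8))
        for i in range(1,n):
            if st[i,4]>60:
                q=P[l==i]; (x,y),r=cv2.minEnclosingCircle(q[:,:2].astype(np.float32)); out.append((x,y,r,q[:,0].mean(),q[:,1].mean(),st[i,4]))
        return np.array(out)
    ye=cen(top&(H>18)&(H<35)); re=cen(top&((H<10)|(H>170)))
    L=np.vstack([ye,re])
    print(c,"lids\n",np.round(L,4))
    if ax is None: ax=L[:,3:5].mean(0)
    ang=lambda p:np.degrees(np.arctan2(p[...,1]-ax[1],p[...,0]-ax[0]))%360
    print(" axis",np.round(ax,4),"lid ang",np.round(ang(L[:,3:5]),1),"rad",np.round(np.hypot(*(L[:,3:5]-ax).T),4))
    rr=np.hypot(P[...,0]-ax[0],P[...,1]-ax[1])
    a=near&(z<.03)&(rr>.095)&(rr<.14)&(S>150)&((H<10)|(H>170)); q=P[a]
    if len(q): print(" arrow ang",np.round(ang(q[:,:2].mean(0)),1),"n",len(q),"rad",rr[a].min().round(4),rr[a].max().round(4))
    b=(rr>.1)&(rr<.15)&(z>.045)&(z<.075)&(V<90); A=ang(P[...,:2])
    n,l,st,_=cv2.connectedComponentsWithStats(b.astype(np.uint8))
    for i in range(1,n):
        if st[i,4]>20: print(" spoke",np.round(ang(P[l==i][:,:2].mean(0)),1),st[i,4],"z",P[l==i][:,2].max().round(3),"rmax",rr[l==i].max().round(3))
E
python3 - <<'E'
from h import *
for c in ["scene","top"]:
    f=np.load(c+".npz"); measure(c,f["im"],f["P"])
    P=f["P"]; m=(np.hypot(P[...,0]-.51,P[...,1]-.31)<.03); print("hub z",P[m][:,2].max())
E
```

```text
scene lids
 [[4.549e-01 2.915e-01 2.720e-02 4.525e-01 2.944e-01 4.780e+02]
 [5.498e-01 2.752e-01 2.750e-02 5.475e-01 2.776e-01 4.170e+02]
 [5.163e-01 3.657e-01 2.730e-02 5.140e-01 3.677e-01 5.060e+02]]
 axis [0.5047 0.3132] lid ang [199.9 320.2  80.3] rad [0.0554 0.0557 0.0553]
 arrow ang 160.9 n 117 rad 0.0952 0.1253
 spoke 260.7 98 z 0.073 rmax 0.14
 spoke 19.9 125 z 0.072 rmax 0.141
 spoke 140.3 142 z 0.071 rmax 0.137
hub z 0.09403501597245505
top lids
 [[4.588e-01 2.912e-01 2.660e-02 4.585e-01 2.908e-01 4.150e+02]
 [5.535e-01 2.752e-01 2.620e-02 5.532e-01 2.747e-01 4.030e+02]
 [5.199e-01 3.663e-01 2.670e-02 5.199e-01 3.655e-01 4.100e+02]]
 axis [0.5105 0.3103] lid ang [200.6 320.1  80.3] rad [0.0556 0.0556 0.056 ]
 arrow ang 159.4 n 71 rad 0.0986 0.128
 spoke 20.4 82 z 0.073 rmax 0.14
 spoke 260.4 76 z 0.071 rmax 0.137
 spoke 140.3 85 z 0.072 rmax 0.138
hub z 0.09147368194646555
```

```bash
python3 -m handwheel '[[[0,0,0],0,-1],[[0.5,-0.4,0],0.5,-1]]' 20; python3 -c "
from rig import *
s=sense();print(s['joint_positions'],s['grip_width'])"
```

```text
clock: 1.25
tool_pos: [0.1381, -0.4575, 0.2311]
tcp_rot: [[0.985, 0.174, 0.0], [0.174, -0.985, -0.001], [-0.0, 0.001, -1.0]]
wrist_force: [0.5, 0.6, -0.1]
grip_width: 0.608
grip_force: 0.0
[-7.31976397e+01  1.12461826e+01 -2.99969704e+00  7.57099259e+01
 -1.24487461e-02  9.67854069e+01] 0.6075187859682343
```

```bash
python3 -m handwheel '[[[0,0,0],-1,-1],[[0,0,0],-1,-1],[[0,0,0],-1,-1],[[0,0,0],-1,-1],[[0,0,0],-1,-1],[[0,0,0],-1,-1],[[0,0,0],-1,-1],[[0,0,0],-1,-1]]' && python3 -m handwheel '[[[0.5,0,0],0,-1],[[0.9,0,0],0,-1],[[0.9,0,0],0,-1],[[0.9,0,0],0,-1],[[0.9,0,0],0,-1],[[0.9,0,0],0,-1],[[0.9,0,0],0,-1],[[0.9,0,0],0,-1],[[0.9,0,0],0,-1],[[0.9,0,0],0,-1],[[0.6,0,0],0,-1],[[0,0,0],0,-1]]'
```

```text
clock: 2.25
tool_pos: [0.1385, -0.4564, 0.2313]
tcp_rot: [[0.523, 0.852, -0.0], [0.852, -0.523, -0.0], [-0.0, 0.0, -1.0]]
wrist_force: [0.0, -0.3, 0.2]
grip_width: 0.001
grip_force: 0.0
clock: 3.75
tool_pos: [0.4298, 0.015, 0.2311]
tcp_rot: [[0.522, 0.853, 0.0], [0.853, -0.522, 0.0], [0.0, 0.0, -1.0]]
wrist_force: [0.3, -1.0, 0.3]
grip_width: -0.0
grip_force: 0.0
```

```bash
python3 -m handwheel '[[[0.7,0,0],0,-1],[[0.7,0,0],0,-1],[[0.7,-0.1,0],0,-1],[[0.7,0,0],0,-1],[[0.47,0,0],0,-1],[[0,0,0],0,-1],[[0,0,0.7],0,-1],[[0,0,0.8],0,-1],[[0,0,0.5],0,-1],[[0,0,0],0,-1]]'; python3 - <<'E'
from h import *
for c in ["scene","top"]:
    im,d=camera(c); P=cloud(c,d); save(c+"2.png",im); measure(c,im,P)
a=cv2.imread("pics/scene2.png")[250:420,180:400]; b=cv2.imread("pics/top2.png")[180:330,150:330]
cv2.imwrite("pics/c2.png",np.hstack([cv2.resize(a,(400,400)),cv2.resize(b,(400,400))]))
E
```

```text
clock: 5.0
tool_pos: [0.524, 0.1807, 0.109]
tcp_rot: [[0.527, 0.85, -0.006], [0.85, -0.527, -0.003], [-0.006, -0.004, -1.0]]
wrist_force: [-0.3, -1.1, 0.4]
grip_width: -0.001
grip_force: 0.0
scene lids
 [[4.538e-01 2.917e-01 2.680e-02 4.524e-01 2.941e-01 4.730e+02]
 [5.503e-01 2.756e-01 2.730e-02 5.477e-01 2.776e-01 4.170e+02]
 [5.157e-01 3.659e-01 2.740e-02 5.141e-01 3.675e-01 5.020e+02]]
 axis [0.5047 0.3131] lid ang [199.9 320.4  80.3] rad [0.0556 0.0557 0.0552]
 arrow ang 160.8 n 118 rad 0.0953 0.1251
 spoke 260.5 99 z 0.072 rmax 0.142
 spoke 20.0 121 z 0.071 rmax 0.141
 spoke 140.3 143 z 0.071 rmax 0.137Traceback (most recent call last):
  File "<stdin>", line 3, in <module>
  File "h.py", line 22, in measure
    L=np.vstack([ye,re])
    return _nx.concatenate(arrs, 0, dtype=dtype, casting=casting)
           ~~~~~~~~~~~~~~~^^^^^^^^^^^^^^^^^^^^^^^^^^^^^^^^^^^^^^^
ValueError: all the input array dimensions except for the concatenation axis must match exactly, but along dimension 1, the array at index 0 has size 0 and the array at index 1 has size 6
```

```bash
python3 -m handwheel '[[[0,0,0.4],0,-1],[[0,0,0.4],0,-1],[[0,0,0.3],0,-1],[[0,0,0],0,-1]]'; python3 - <<'E'
from h import *
c="scene"; im,d=camera(c); P=cloud(c,d); save("scene3.png",im); measure(c,im,P)
a=cv2.imread("pics/scene3.png")[240:420,180:420]
cv2.imwrite("pics/c3.png",cv2.resize(a,(720,540)))
E
```

```text
clock: 5.6
tool_pos: [0.5271, 0.1829, 0.0461]
tcp_rot: [[0.526, 0.85, 0.0], [0.85, -0.526, 0.0], [0.0, 0.0, -1.0]]
wrist_force: [0.2, -0.2, 1.1]
grip_width: 0.002
grip_force: 0.0
scene lids
 [[4.545e-01 2.907e-01 2.810e-02 4.522e-01 2.942e-01 4.740e+02]
 [5.509e-01 2.761e-01 2.770e-02 5.478e-01 2.778e-01 4.170e+02]
 [5.156e-01 3.652e-01 2.750e-02 5.140e-01 3.676e-01 5.120e+02]]
 axis [0.5047 0.3132] lid ang [199.9 320.7  80.2] rad [0.0558 0.0558 0.0552]
 arrow ang 160.9 n 114 rad 0.095 0.125
 spoke 276.4 59 z 0.075 rmax 0.131
 spoke 260.7 101 z 0.072 rmax 0.141
 spoke 20.0 125 z 0.071 rmax 0.14
 spoke 140.3 140 z 0.072 rmax 0.137
```

View pics/c3.png

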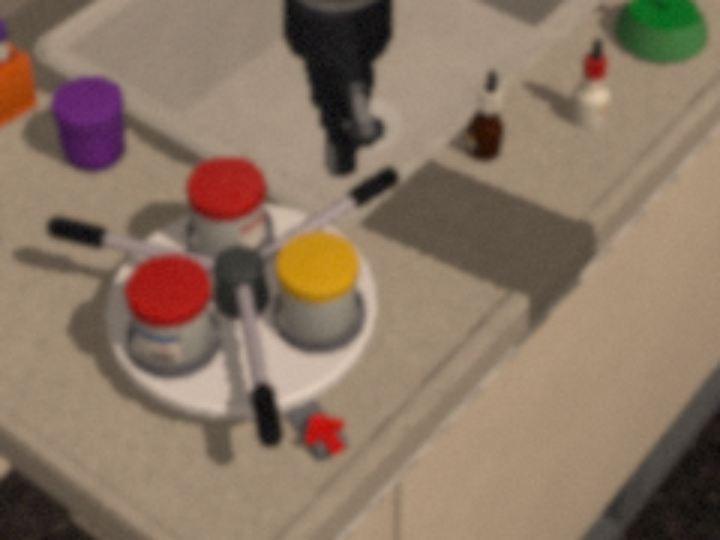

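```bash
cat > wp.py <<'E'
from h import *
def wp(ths,off,r,ax=np.array([.508,.312])):
    s=sense(); p=s["tool_pos"][:2]; R=s["tcp_rot"]
    for t in ths:
        a=np.radians(t); e=np.array([np.cos(a),np.sin(a)]); n=np.array([-e[1],e[0]])
        q=ax+r*e+off*n; d=np.r_[q-p,0]
        print(t,np.round(q,4),"tx ty",np.round(R.T@d/.06,2)[:2]); p=q
E
python3 -c "
from wp import *
wp([260,256,252,248,244,240,236,232,228],.02,.124)"
```

```text
260 [0.5062 0.1864] tx ty [-0.14 -0.33]
256 [0.4974 0.1868] tx ty [-0.07 -0.13]
252 [0.4887 0.1879] tx ty [-0.06 -0.13]
248 [0.4801 0.1895] tx ty [-0.05 -0.14]
244 [0.4716 0.1918] tx ty [-0.04 -0.14]
240 [0.4633 0.1946] tx ty [-0.03 -0.14]
236 [0.4552 0.198 ] tx ty [-0.02 -0.14]
232 [0.4474 0.202 ] tx ty [-0.01 -0.15]
228 [0.4399 0.2065] tx ty [-0.   -0.15]
```

```bash
python3 -m handwheel '[[[-0.05,-0.12,0],0,-1],[[-0.05,-0.11,0],0,-1],[[-0.04,-0.1,0],0,-1],[[-0.04,-0.07,0],0,-1],[[-0.03,-0.06,0],0,-1],[[-0.03,-0.07,0],0,-1],[[-0.03,-0.06,0],0,-1],[[-0.03,-0.07,0],0,-1],[[-0.02,-0.07,0],0,-1],[[0,0,0],0,-1]]'; python3 - <<'E'
from wp import *
c="scene"; im,d=camera(c); P=cloud(c,d); save("scene4.png",im); measure(c,im,P,np.array([.5047,.3132]))
wp([248,244,240,236,232,228,224],.02,.124)
E
```

```text
clock: 6.9
tool_pos: [0.4785, 0.1898, 0.045]
tcp_rot: [[0.525, 0.851, -0.002], [0.851, -0.525, -0.001], [-0.001, -0.001, -1.0]]
wrist_force: [-0.6, 0.0, 0.9]
grip_width: 0.002
grip_force: 0.2
scene lids
 [[4.517e-01 3.060e-01 2.750e-02 4.497e-01 3.086e-01 4.920e+02]
 [5.387e-01 2.652e-01 2.740e-02 5.373e-01 2.675e-01 4.230e+02]
 [5.303e-01 3.607e-01 2.740e-02 5.286e-01 3.635e-01 5.040e+02]]
 axis [0.5047 0.3132] lid ang [184.7 305.5  64.6] rad [0.0552 0.0561 0.0557]
 arrow ang 160.9 n 114 rad 0.0952 0.1259
 spoke 248.2 189 z 0.074 rmax 0.142
 spoke 4.9 110 z 0.072 rmax 0.141
 spoke 125.1 149 z 0.072 rmax 0.138
248 [0.4801 0.1895] tx ty [0.01 0.02]
244 [0.4716 0.1918] tx ty [-0.04 -0.14]
240 [0.4633 0.1946] tx ty [-0.03 -0.14]
236 [0.4552 0.198 ] tx ty [-0.02 -0.14]
232 [0.4474 0.202 ] tx ty [-0.01 -0.15]
228 [0.4399 0.2065] tx ty [-0.   -0.15]
224 [0.4327 0.2115] tx ty [ 0.01 -0.15]
```

```bash
python3 -m handwheel '[[[-0.02,-0.06,0],0,-1],[[-0.02,-0.07,0],0,-1],[[-0.02,-0.07,0],0,-1],[[-0.01,-0.07,0],0,-1],[[-0.01,-0.07,0],0,-1],[[-0.01,-0.07,0],0,-1],[[-0.01,-0.07,0],0,-1],[[0,-0.07,0],0,-1],[[0,-0.07,0],0,-1],[[0,0,0],0,-1]]'; python3 - <<'E'
from wp import *
c="scene"; im,d=camera(c); P=cloud(c,d); save("scene5.png",im); measure(c,im,P,np.array([.5047,.3132]))
wp([229,226,223,220],.024,.124)
im,d=camera("top"); save("top5.png",im); P=cloud("top",d)
try: measure("top",im,P,np.array([.5105,.3103]))
except Exception as e: print(e)
E
```

```text
clock: 8.2
tool_pos: [0.4438, 0.2044, 0.0451]
tcp_rot: [[0.525, 0.851, -0.001], [0.851, -0.525, -0.0], [-0.001, -0.001, -1.0]]
wrist_force: [1.3, -0.5, -0.9]
grip_width: 0.003
grip_force: 0.2
scene lids
 [[4.546e-01 3.229e-01 2.950e-02 4.510e-01 3.254e-01 5.150e+02]
 [5.246e-01 2.583e-01 2.740e-02 5.221e-01 2.605e-01 4.110e+02]
 [5.450e-01 3.526e-01 2.720e-02 5.423e-01 3.544e-01 4.820e+02]]
 axis [0.5047 0.3132] lid ang [167.2 288.3  47.6] rad [0.0551 0.0555 0.0558]
 arrow ang 161.0 n 117 rad 0.0953 0.1256
 spoke 347.3 106 z 0.073 rmax 0.146
 spoke 231.1 211 z 0.075 rmax 0.141
 spoke 107.4 157 z 0.072 rmax 0.137
229 [0.4448 0.2027] tx ty [-0.01  0.03]
226 [0.4391 0.2061] tx ty [-0.   -0.11]
223 [0.4337 0.2099] tx ty [ 0.01 -0.11]
220 [0.4284 0.2139] tx ty [ 0.01 -0.11]
all the input array dimensions except for the concatenation axis must match exactly, but along dimension 1, the array at index 0 has size 0 and the array at index 1 has size 6
```

```bash
python3 -m handwheel '[[[0,-0.06,0],0,-1],[[0,-0.06,0],0,-1],[[0.01,-0.06,0],0,-1],[[0.01,-0.06,0],0,-1],[[0,0,0],0,-1],[[0.02,0.12,0],0,-1],[[0.1,0.1,0],0,-1],[[0.4,0.1,0],0,-1],[[0,0,0],0,-1]]'; python3 - <<'E'
from wp import *
for c,ax in [("scene",(.5047,.3132)),("top",(.5105,.3103))]:
  im,d=camera(c); P=cloud(c,d); save(c+"6.png",im)
  try: measure(c,im,P,np.array(ax))
  except Exception as e: print(e)
a=cv2.imread("pics/scene6.png")[240:420,180:420]; b=cv2.imread("pics/top6.png")[180:330,140:340]
cv2.imwrite("pics/c6.png",np.hstack([cv2.resize(a,(400,300)),cv2.resize(b,(400,300))]))
E
```

```text
clock: 9.43
tool_pos: [0.4676, 0.2304, 0.0454]
tcp_rot: [[0.526, 0.851, 0.002], [0.851, -0.526, 0.001], [0.002, 0.001, -1.0]]
wrist_force: [-0.1, 0.4, 0.3]
grip_width: -0.0
grip_force: 0.0
scene lids
 [[4.559e-01 3.287e-01 2.800e-02 4.529e-01 3.314e-01 5.240e+02]
 [5.167e-01 2.576e-01 2.680e-02 5.151e-01 2.596e-01 4.010e+02]
 [5.494e-01 3.463e-01 2.860e-02 5.474e-01 3.489e-01 4.810e+02]]
 axis [0.5047 0.3132] lid ang [160.7 281.   39.9] rad [0.0549 0.0546 0.0556]
 arrow ang 160.9 n 117 rad 0.0953 0.1252
 spoke 340.8 112 z 0.072 rmax 0.144
 spoke 222.0 149 z 0.072 rmax 0.14
 spoke 100.5 161 z 0.072 rmax 0.138
all the input array dimensions except for the concatenation axis must match exactly, but along dimension 1, the array at index 0 has size 0 and the array at index 1 has size 6
```

View pics/c6.png

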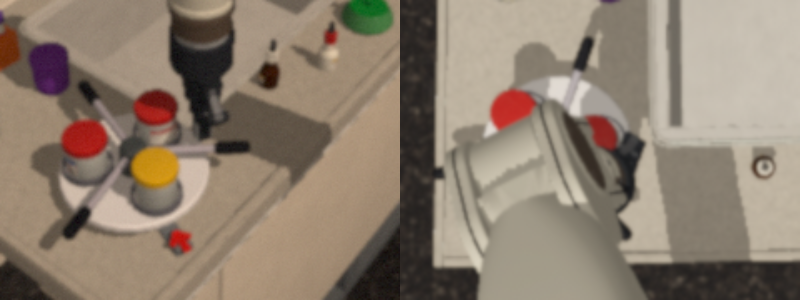

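```bash
python3 -m handwheel '[[[0,0,-0.3],0,-1],[[0,0,-0.8],0,-1],[[0,0,-0.9],0,-1],[[0,0,-0.5],0,-1],[[-0.4,0,0],0,-1],[[-0.8,0,0],0,-1],[[-0.8,0,0],0,-1],[[-0.8,0,0],0,-1],[[-0.8,0,0],0,-1],[[-0.6,0,0],0,-1],[[0,0,0],0,-1]]'; python3 - <<'E'
from wp import *
for c,ax in [("scene",(.5047,.3132)),("top",(.5105,.3103))]:
  im,d=camera(c); P=cloud(c,d); save(c+"7.png",im)
  try: measure(c,im,P,np.array(ax))
  except Exception as e: print(e)
a=cv2.imread("pics/scene7.png")[270:405,190:370]; b=cv2.imread("pics/top7.png")[190:325,140:320]
cv2.imwrite("pics/c7.png",np.hstack([cv2.resize(a,(400,300)),cv2.resize(b,(400,300))]))
E
```

```text
clock: 10.9
tool_pos: [0.3309, 0.0136, 0.195]
tcp_rot: [[0.529, 0.849, -0.001], [0.849, -0.529, -0.0], [-0.001, -0.001, -1.0]]
wrist_force: [0.3, 0.1, 0.8]
grip_width: 0.001
grip_force: 0.0
scene lids
 [[4.547e-01 3.284e-01 2.790e-02 4.529e-01 3.316e-01 5.280e+02]
 [5.173e-01 2.555e-01 2.730e-02 5.152e-01 2.586e-01 4.180e+02]
 [5.495e-01 3.463e-01 2.830e-02 5.475e-01 3.491e-01 4.810e+02]]
 axis [0.5047 0.3132] lid ang [160.4 280.9  40. ] rad [0.0549 0.0556 0.0559]
 arrow ang 160.9 n 115 rad 0.0956 0.1255
 spoke 340.9 91 z 0.072 rmax 0.14
 spoke 221.6 133 z 0.073 rmax 0.14
 spoke 100.5 162 z 0.072 rmax 0.138
top lids
 [[4.579e-01 3.287e-01 2.680e-02 4.580e-01 3.283e-01 4.270e+02]
 [5.528e-01 3.478e-01 2.650e-02 5.529e-01 3.469e-01 4.030e+02]
 [5.211e-01 2.573e-01 2.720e-02 5.210e-01 2.559e-01 4.080e+02]]
 axis [0.5105 0.3103] lid ang [161.1  40.8 280.9] rad [0.0555 0.056  0.0554]
 arrow ang 159.4 n 71 rad 0.0981 0.1275
 spoke 341.1 88 z 0.071 rmax 0.14
 spoke 100.8 89 z 0.073 rmax 0.144
 spoke 220.8 84 z 0.073 rmax 0.138
```

View pics/c7.png

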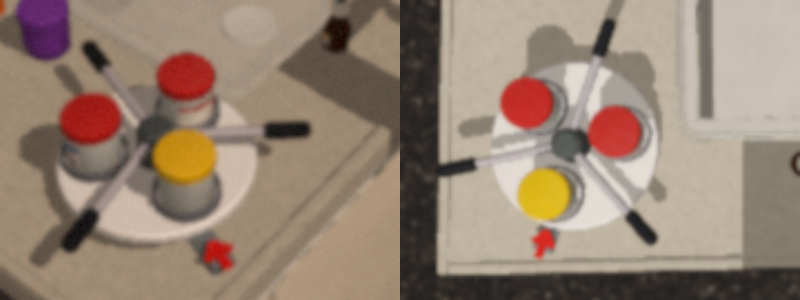

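Scene reads −0.5° and top reads +1.7°. I'll settle that with a check of the axis from the spoke tips and of the whole arrow shape.

```bash
python3 - <<'E'
from h import *
for c in ["scene","top"]:
    Ps=[]
    for _ in range(6):
        im,d=camera(c); Ps.append(cloud(c,d))
    P=np.median(Ps,0)
    p=camera_params(c)
    hsv=cv2.cvtColor(im,cv2.COLOR_RGB2HSV).astype(int); H,S,V=hsv[...,0],hsv[...,1],hsv[...,2]
    near=np.hypot(P[...,0]-.508,P[...,1]-.312)<.15
    disc=near&(abs(P[...,2]-.034)<.006)&(S<60)
    q=P[disc][:,:2].astype(np.float32)
    h=cv2.convexHull(q)[:,0]; (x,y),r=cv2.minEnclosingCircle(h)
    A=np.c_[2*h,np.ones(len(h))]; s=np.linalg.lstsq(A,(h**2).sum(1),rcond=None)[0]
    print(c,"disc",x,y,r,"fit",s[:2],np.sqrt(s[2]+s[0]**2+s[1]**2))
    ax=s[:2]
    a=near&(P[...,2]<.035)&(S>150)&((H<10)|(H>170))
    # arrow: re-project pixels on plane z=0.014 (weights by saturation)
    R=cv2.Rodrigues(np.array(p["rvec"],float))[0]; C=-R.T@np.array(p["tvec"],float).ravel()
    f=240/np.tan(np.radians(p["fov_y"]/2)); v,u=np.nonzero(a)
    ray=np.stack([(u-p["cx"])/f,(v-p["cy"])/f,np.ones(len(u))],-1)@R
    g=C+ray*((.014-C[2])/ray[:,2:]); g=g[:,:2]
    m=g.mean(0); w=np.linalg.svd(g-m)[2][0]
    print(" z",np.median(P[a][:,2]),"arrow mean",m,"ang from disc",np.degrees(np.arctan2(*(m-ax)[::-1])),"r",np.linalg.norm(m-ax),"axis dir",np.degrees(np.arctan2(w[1],w[0])))
    # lids as circles on z=.091
    top=near&(P[...,2]>.086)&(S>140)
    n,l,st,_=cv2.connectedComponentsWithStats(top.astype(np.uint8)); L=[]
    for i in range(1,n):
        if st[i,4]>100:
            k=P[l==i][:,:2].astype(np.float32); (x,y),r=cv2.minEnclosingCircle(k); L.append((x,y))
    L=np.array(L); a0=L.mean(0); an=np.degrees(np.arctan2(*(L-a0).T[::-1]))%360
    print(" lid axis",a0,"phase",an, "arrow from lid axis",np.degrees(np.arctan2(*(m-a0)[::-1])))
E
```

```text
scene disc 0.5084825754165649 0.31004390120506287 0.09176844358444214 fit [0.50786295 0.31036525] 0.09082198070930317
 z 0.016815270838340952 arrow mean [0.40342527 0.34724762] ang from disc 160.54922360972898 r 0.11075891409006118 axis dir 161.22141818228226
 lid axis [0.50777469 0.31053186] phase [280.21379159  40.36953307 161.10485159] arrow from lid axis 160.61537647565916
top disc 0.5112923383712769 0.31213563680648804 0.09183977544307709 fit [0.5112683  0.31215228] 0.09112549052178157
 z 0.016174421023915926 arrow mean [0.40617943 0.35015207] ang from disc 160.12017775846115 r 0.11174817796479117 axis dir 161.0873927239127
 lid axis [0.51077788 0.31115955] phase [ 40.63904785 280.95292738 161.44578247] arrow from lid axis 159.55540341461278
```

With the better fit, the cup is at about 161° and the arrow at 160–161°, so it's centred to within 1°. The arm is clear of everything.

```bash
python3 -c "
from rig import *
print(job_done())"
```

```text
the job is handed in; nothing more can be done
None
```

The yellow-lidded cup now stands in front of the red pointer, centred to within about 1° by both cameras; I pushed only on one sleeved arm with the closed fingers, the arm is clear, and the job is handed in.

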